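Stock and label the tumbler shelf on the sundeck table

TASK

Stock and label the shelf unit that has the tumbler on it: first nest the loose steel tumbler upright into the tumbler standing there, fully seated, and let it go. Then take the label holder from its wooden dock and push its tongue down behind the front lip of that same unit, against the spring, until its shoulders are home on the lip; the job finishes with the gripper still holding it pressed home there, so do not let go. Leave the other things where they are.

Things in the scene. Friction and masses are not known exactly. Their poses are not given: they have to be found in the camera images.
- cup: the loose stainless stacking tumbler standing by itself on the table top: open at the top, 80 high, rim 58 outside diameter, wall 2.5. Stepped: the foot (lowest 34) is 43 to 46 in diameter, from height 38 up it is 56 to 58. Mass about 90 g. Origin: centre of its underside, z up.
- cup_base: an identical tumbler standing upright on the standing place of the shelf unit 'shelf'. Origin: centre of its underside. The other tumbler's foot drops about 37 into its 53 wide mouth until the step meets this rim: nested and fully seated, the upper tumbler's underside is about 43 above this one's.
- shelf: the small fixed shelf unit that carries the tumbler (a second, identical unit carries a jar instead). Footprint 165 (x) by 92 (y); origin on the table, y centre. +x points from its front lip to its back; the unit is turned by a small yaw. Behind the front lip (which is at -x) is a vertical channel, open at the top, for label holders; behind the channel is an open ledge, top 6 above the table, where the tumbler stands.
- shelf_mouth (a point): centre of the channel's top opening on 'shelf', at the height of the lip top and of the upright behind it (both 55 above the table); 50 towards -x from the unit's origin. The opening is 12 (shelf x) by 56 (shelf y). Axes as the shelf's.
- shelf_stand (a point): centre of the standing place of 'shelf', on the ledge surface 6 above the table, 50 towards +x from the unit's origin (100 from the channel).
- shelf_foot (a joint): the sprung rubber foot inside the channel of 'shelf': 0 with its top 24 below the lip top, grows as it is pressed down (m, up to 0.011). The push is about 2 N at the start and 6 N at 0.008, where a holder's shoulder meets the lip (home). It pushes the holder up again when released.
- holder: grey plastic label holder standing upright in a wooden dock block: a tongue 50 wide (own y), 8 thick (own x), 32 high (its lowest 5 is thinner, 4.5 by 46) with a head above it 50 wide, 18 thick, 45 high; total height 77, mass about 50 g. Origin: centre of the tongue's underside, z up. The shoulders under the head, 32 above the origin, land on the lip top when it is home, i.e. the origin is then 32 below point shelf_mouth. Symmetrical: either face may face the front.
- dock: fixed dark wooden block, 60 (x) by 80 (y) by 24 high, origin at the centre of its underside on the table, with a groove 11 by 56 along its y; the holder stands in the groove with its underside 8 above the table, so its head spans 40 to 85 above the table.
- jar: bystander: glass jar with steel lid, 48 diameter, 65 high, on the ledge of the other shelf unit. Origin: centre of its underside.
- shelf_jar: the other fixed shelf unit, identical to 'shelf' but carrying the jar; its label channel stays empty. Origin and axes as for 'shelf'.
- case: bystander: yellow pocket tackle case, 75 (x) by 105 (y) by 30 high, origin at the centre of its underside.
- spool: bystander: black line spool, 54 diameter, 28 high, origin at the centre of its underside.
- plate: bystander: white melamine plate with three crank lures, 176 diameter, 24 high, origin at the centre of its underside.
- fishgrip: bystander: steel fish gripper lying on the table, 240 long (own x), 48 wide, 22 high, origin on its underside near its middle.
- lotion: bystander: white lotion bottle, 48 diameter, 130 high, origin at the centre of its underside.

How it is judged:
By the outcome, as a careful person would: the job done as asked, in the order asked, and still so for the second after the job is handed in, while the arm keeps its last pose, push and grip.
It also fails if it takes over 56 s, if anything falls off the work surface, if the arm or the gripper's body presses on something with over 40 N, if the wrist force passes 120 N, or if a joint passes its speed limit or range.

ROBOT

A 6-joint arm with a two-finger parallel gripper is mounted at the origin on the work surface. World frame = base frame: x ahead of the robot, y to its left, z up, the work surface at z = 0. Lengths are in mm, angles in rad, forces in N, time in s.
With the tool pointing down it reaches from about 275 to 750 mm from the base axis. Payload 10.2 kg.
Tool frame: the origin (TCP) lies midway between the tips of the shut fingers; the grasp point (between the pads) lies 19 mm behind it (ctrl.tcp_to_grasp is the z of the grasp point in the tool frame, in mm); z points along the fingers, y is the direction in which the jaws open and shut (so a half turn about z gives the same grasp; the last joint's range is limited). The gripper opens to 85 mm and grips with 20 to 120 N. Pads are 22 mm wide; open, the fingers measure 114 mm over their backs; the gripper's body (76 mm by 85 mm) begins 54 mm behind the grasp point. The pads swing forward as they close: fully open they stand 13 mm farther back than shut.
Start: joints at [-1.464, 0.313, 1.498, -0, 1.331, -0.223], TCP at [170.011, -496.717, 231.294] pointing down, gripper open.
Joint ranges: [-2.94, 2.94], [-0.97, 2.17], [0.19, 2.56], [-1.23, 4.37], [0.02, 3.11], [-2.88, 2.88]. Speed limits (rad/s): [2.39, 2.39, 3.01, 3.14, 3.14, 3.14].

INTERFACE

Orientations are given as a unit quaternion [w, x, y, z].
In Python, from rig import sensors, capture, order, ctrl gives the robot as it stands. The module is installed in compiled form; this text tells all that it offers.
- The arm moves only by the tool play_rows, never from a script. Its argument "deltas" is a list of rows, each a list of 7 numbers: the shift along the world's x, y, z in units of 40 mm (1.0 is 40 mm), then the turn, a rotation vector about the world's x, y, z in units of 6 degrees (1.0 is 6 degrees), then the opening, from -1 (shut) to 1 (fully open). A call has 1 to 8 rows; each row shifts and turns the commanded pose from where the row before left it; what a row does not reach is not made up. A row lasts 1/12 s, in which the tool goes at most 41.7 mm and 7.16 degrees, less where a joint would pass 70% of its speed; a pose out of reach is approached as far as the arm can. A call is refused whole if a number of a shift passes 1 or a number of a turn 1, either way. A call with a gripper value outside its range is refused whole. The fingers move at their own pace and stop on an object; "squeeze" is the grip in N (left out, the last holds). Time passes only in rows, so rows that do not move let the fingers close. It gives the time, the measured TCP pose, the force and the opening at its end, in the units of the state.
- sensors.sense(): the state, without advancing time (a new reading comes with each control period).
- capture(name): name is "scene" or "top"; returns a dict with "pixels" (384x512x3 uint8, red, green, blue), "z_map" (384x512 float32, mm along the optical axis (not along the pixel's ray), 0 where there is no reading), "fx", "fy", "cx", "cy" (pixels), "eye" and "rotation" of the camera in the world. Camera axes: x right, y down, z forward; pixel columns grow to the right and rows downward; lengths in mm; the calibration is good to about 2 mm. A picture is of the moment at which its call begins.
- order.finish_job(): hands the job in, once; it reports no verdict.
The state is a dict: "time_s": time; "joints": joint angles; "dq": joint speeds; "tau": joint torques, N m; "eef_pos": TCP position; "ee_rot": TCP orientation; "force": force on the tool from outside, world axes, zero at the start; "wrist_torque": the same for the moment, N m; "grip_width": opening from 0.0 (shut) to 1.0 (fully open).
Only numpy, scipy, OpenCV 4.12 (cv2) and the standard library are available. Lean on these libraries where they do the work, as an engineer would, in place of code of your own. Each camera call takes 0.05 s, during which the arm holds its last target. There are 200 camera calls.

## Working session

There is one attempt and no reset: what is moved stays moved. The work goes in short steps, Python scripts to look and compute and a tool call to move; the robot and the scene stay as the last step left them, time stands still between calls to the robot, and variables do not carry over. Pictures are saved under pics/ and viewed, about 8 in all and at most 12, crops included, and the job is handed in when it is done.

Besides the shell and the picture viewer there is one more tool, called after "Call:" in YAML: its name, and indented under it one key for each argument. play_rows: Moves the arm, as the interface text tells. Its arguments: {"type":"object","properties":{"deltas":{"type":"array","items":{"type":"array","items":{"type":"number"}}},"squeeze":{"type":"number"}},"required":["deltas"]}

```bash
mkdir -p pics; cat > h.py <<'E'
import numpy as np, cv2
from rig import sensors, capture, order, ctrl
def snap(n,f):
    c=capture(n); cv2.imwrite(f'pics/{f}.png',cv2.cvtColor(c['pixels'],cv2.COLOR_RGB2BGR)); np.savez(f'pics/{f}.npz',**c); return c
def cloud(c):
    z=c['z_map'].astype(float); v,u=np.mgrid[:z.shape[0],:z.shape[1]]
    p=np.stack([(u-c['cx'])/c['fx']*z,(v-c['cy'])/c['fy']*z,z],-1)
    P=p@np.array(c['rotation']).T+np.array(c['eye']); P[z==0]=np.nan
    return P
E
python3 - <<'E'
from h import *
for n in('scene','top'):
    c=snap(n,n+'0'); P=cloud(c); print(n,c['eye'],np.round(c['rotation'],2).tolist(),c['fx'],np.nanmin(P,(0,1)),np.nanmax(P,(0,1)))
a=cv2.imread('pics/top0.png'); cv2.imwrite('pics/top0b.png',cv2.resize(a,(800,600),interpolation=cv2.INTER_CUBIC))
print(sensors.sense(), ctrl.tcp_to_grasp)
E
```

```text
Traceback (most recent call last):
  File "h.py", line 8, in cloud
    P=p@np.array(c['rotation']).T+np.array(c['eye']); P[z==0]=np.nan
      ~^~~~~~~~~~~~~~~~~~~~~~~~~~
ValueError: matmul: Input operand 1 has a mismatch in its core dimension 0, with gufunc signature (n?,k),(k,m?)->(n?,m?) (size 4 is different from 3)
```

View pics/scene0.png

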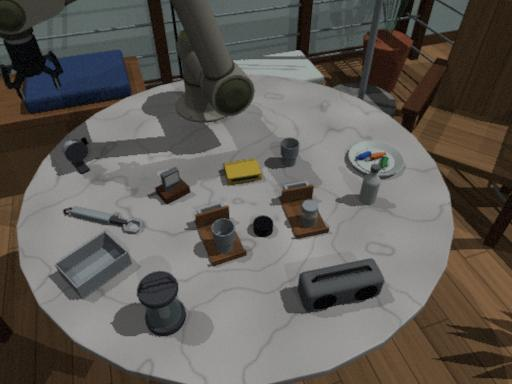

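The scene picture shows the loose cup at (290,150), the shelf with the tumbler at (222,235), the jar's shelf at (308,212) and the dock with its holder at (172,185). The rotation is given as a quaternion, so I'll fix the helper.

```bash
sed -i "s/np.array(c\['rotation'\]).T/R.from_quat(np.array(c['rotation'])[[1,2,3,0]]).as_matrix().T/; 1a from scipy.spatial.transform import Rotation as R" h.py
python3 - <<'E'
from h import *
for n in('scene','top'):
    c=snap(n,n+'0'); P=cloud(c); print(n,c['eye'],c['rotation'],c['fx'],np.nanmin(P,(0,1)),np.nanmax(P,(0,1)))
    m=np.isfinite(P[...,2])&(np.hypot(P[...,0]-450,P[...,1])<300)
    print(np.percentile(P[...,2][m],[5,25,50]))
a=cv2.imread('pics/top0.png'); cv2.imwrite('pics/top0b.png',cv2.resize(a,(800,600),interpolation=cv2.INTER_CUBIC))
print(sensors.sense(), ctrl.tcp_to_grasp)
E
```

```text
scene [1361.69951886 -262.98364065  881.83074604] [-0.31916178  0.75153264  0.53299573 -0.2219234 ] 422.1785883509802 [-1507.86551396 -1053.1589196   -773.06690692] [1078.00891282 2578.46553244  518.82225432]
[-2.10355573e+00  1.03121588e-03  2.09503177e+00]
top [ 456.39489723   29.67162793 1245.42707166] [ 0.02860942 -0.69792833  0.7151537  -0.02515436] 372.837566821078 [ -343.99816636 -1431.05318239  -773.12428132] [1762.34439175 1437.12405656  682.31260187]
[-3.32240715 -0.39205047  2.68840849]
{'time_s': 0.15, 'joints': array([-1.46439939e+00,  3.13320165e-01,  1.49822316e+00, -1.31880943e-05,
        1.33098160e+00, -2.23413285e-01]), 'dq': array([ 0.00062246, -0.00147443, -0.00273634, -0.00014895,  0.00115644,
       -0.00145388]), 'tau': array([ 3.03006716e-03, -4.12366927e+01, -2.59795976e+01, -1.29702230e-04,
        3.23713619e-03,  2.08102983e-05]), 'eef_pos': array([ 169.9878898 , -496.53241784,  230.88204009]), 'ee_rot': array([-4.65712025e-04,  9.86433572e-01,  1.64160260e-01,  2.08635090e-05]), 'force': array([ 0.17024829,  0.67211555, -0.20310162]), 'wrist_torque': array([-0.04058557, -0.02307854,  0.01886524]), 'grip_width': 0.996387102584558} -18.700000000000003
```

View pics/top0b.png

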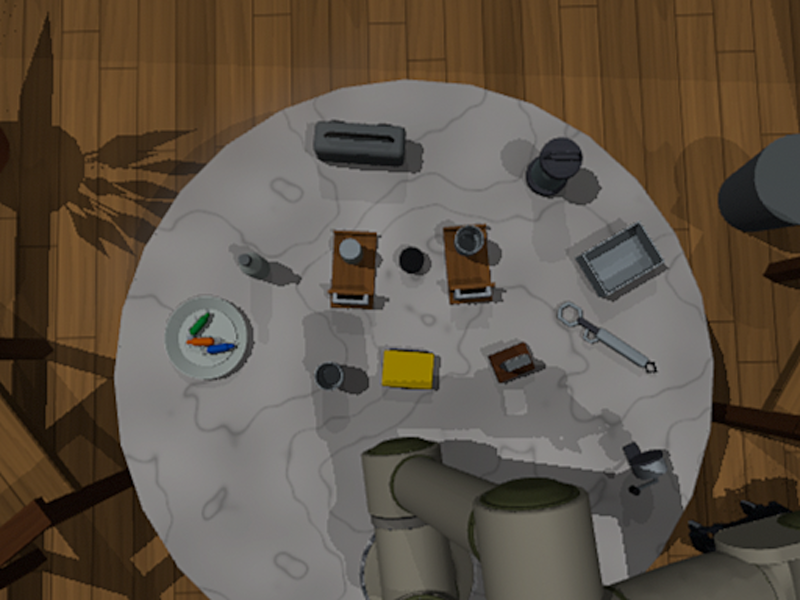

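The top view (800x600, up = +x, left = +y) shows the loose cup at (330,377), the tumbler on the shelf at (468,240), the dock and holder at (514,362) and the jar's shelf at (353,270). Next I measure each from both clouds.

```bash
cat > meas.py <<'E'
from h import *
cs={n:dict(np.load(f'pics/{n}0.npz')) for n in('scene','top')}
Ps={n:cloud(c) for n,c in cs.items()}
def near(P,xy,r,z0,z1):
    Q=P.reshape(-1,3); Q=Q[np.isfinite(Q[:,2])]
    return Q[(np.hypot(*(Q[:,:2]-xy).T)<r)&(Q[:,2]>z0)&(Q[:,2]<z1)]
def circ(Q):
    A=np.c_[2*Q[:,:2],np.ones(len(Q))]; s=np.linalg.lstsq(A,(Q[:,:2]**2).sum(1),rcond=None)[0]
    return s[:2],np.sqrt(s[2]+s[0]**2+s[1]**2)
E
python3 - <<'E'
from meas import *
T=Ps['top']
for nm,(u,v) in dict(cup=(330,377),base=(468,240),dock=(505,368),hold=(518,362),shelf=(468,270),jar=(350,250),lip=(473,295)).items():
    print(nm,np.round(T[int(v*.64),int(u*.64)],0))
def rect(Q): 
    r=cv2.minAreaRect(Q[:,:2].astype(np.float32)); return np.round(r[0],1),np.round(r[1],1),round(r[2],1)
for n,P in Ps.items():
    for nm,(u,v),zz in (('cup',(330,377),(72,84)),('base',(468,240),(78,90))):
        p=T[int(v*.64),int(u*.64)][:2]; Q=near(P,p,50,*zz); print(n,nm,len(Q),*map(lambda a:np.round(a,1),circ(Q)),rect(Q),Q[:,2].max().round(1))
    for nm,(u,v),r,zz in (('holdtop',(516,362),60,(78,90)),('dock',(514,362),60,(17,29)),('dockhold',(514,362),70,(10,95)),('shelf',(470,270),130,(48,60)),('shelf all',(470,270),130,(3,60)),('jarsh',(353,272),130,(48,60))):
        p=T[int(v*.64),int(u*.64)][:2]; Q=near(P,p,r,*zz); print(n,nm,len(Q),rect(Q) if len(Q)>3 else '',np.round(Q.mean(0),1))
# crops
b=cv2.imread('pics/scene0.png')
cs_=[cv2.resize(b[y:y+66,x:x+88],(400,300),interpolation=cv2.INTER_CUBIC) for x,y in((185,190),(135,145),(260,170),(250,120))]
cv2.imwrite('pics/crops.png',np.vstack([np.hstack(cs_[:2]),np.hstack(cs_[2:])]))
E
```

```text
cup [408. 177.   3.]
base [ 694. -123.   10.]
dock [ 421. -182.   72.]
hold [ 433. -204.   88.]
shelf [ 631. -122.    4.]
jar [666. 124.  69.]
lip [ 572. -124.   54.]
scene cup 100 [413.7 167.6] 27.7 (array([413.3, 168.6]), array([52.8, 61.1]), 68.3) 83.5
scene base 147 [ 681.7 -120.9] 27.5 (array([ 681.4, -121.6]), array([55.1, 59.1]), 75.6) 88.6
scene holdtop 108 (array([ 430.9, -209.1]), array([22.1, 49.9]), 23.7) [ 432.8 -209.5   84. ]
scene dock 307 (array([ 431.1, -209. ]), array([64.2, 81.8]), 20.5) [ 442.2 -209.6   23.9]
scene dockhold 691 (array([ 431.2, -208.9]), array([64.2, 81.9]), 20.2) [ 440.6 -209.7   42. ]
scene shelf 355 (array([ 634.9, -132.7]), array([ 89.9, 146.8]), 84.3) [ 617.7 -125.9   54. ]
scene shelf all 2102 (array([ 633.5, -125. ]), array([246.3, 250.6]), 45.7) [ 648.5 -118.9   22.9]
scene jarsh 245 (array([619.3, 111.7]), array([ 87. , 133.7]), 71.2) [593.1 122.7  53.7]
top cup 55 [414.8 172.2] 27.4 (array([414.3, 172.5]), array([53.7, 55.9]), 88.2) 84.0
top base 59 [ 682. -116.] 27.4 (array([ 681.2, -115.9]), array([54.2, 55.1]), 88.8) 89.8
top holdtop 100 (array([ 432. , -204.2]), array([18.7, 50.6]), 21.3) [ 432.4 -204.3   84.7]
top dock 328 (array([ 432.4, -205. ]), array([60.1, 81.7]), 19.8) [ 432.4 -201.4   23.9]
top dockhold 467 (array([ 432.4, -205. ]), array([60.1, 81.7]), 19.8) [ 432.5 -201.    39. ]
top shelf 169 (array([ 638.7, -121.6]), array([139.8,  90.7]), 3.1) [ 600.8 -122.3   54.7]
top shelf all 1625 (array([ 627.6, -125.3]), array([252.8, 253.8]), 36.9) [ 636.4 -113.4   15.9]
top jarsh 142 (array([610.2, 133.7]), array([113.1,  84.2]), 12.7) [579.7 127.6  54.6]
```

View pics/crops.png

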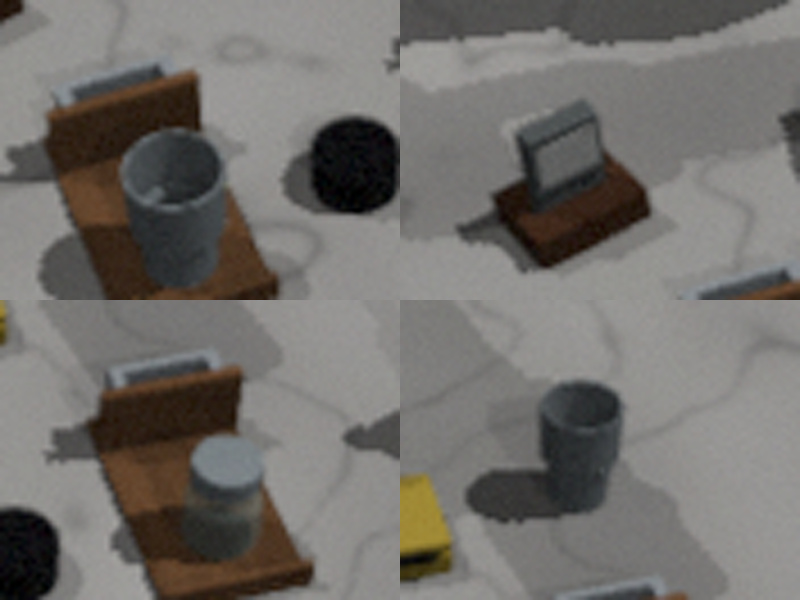

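```bash
python3 - <<'E'
from meas import *
def rect(Q):
    c,s,a=cv2.minAreaRect(Q[:,:2].astype(np.float32)); b=cv2.boxPoints((c,s,a)); e=b[1]-b[0]; f=b[2]-b[1]
    l=e if np.linalg.norm(e)>np.linalg.norm(f) else f
    return np.round(c,1),np.round(s,1),'long dir deg',np.round(np.degrees(np.arctan2(l[1],l[0]))%180,1)
for n,P in Ps.items():
    for nm,p,r,zz in (('dock',(432,-207),60,(17,29)),('case',(415,70),75,(24,36)),('jarhead',(582,124),60,(49,60))):
        print(n,nm,rect(near(P,p,r,*zz)))
    Q=near(P,(582,-120),62,49,60); Q=Q[Q[:,0]<625]; print(n,'lip+upright',rect(Q),len(Q))
    x=np.sort(Q[:,0]); print(np.histogram(Q[:,0],bins=np.arange(550,625,4)))
    Q=near(P,(632,-120),115,2,10); Q=Q[(abs(Q[:,1]+120)<60)]; print(n,'ledge',rect(Q))
    for k in range(550,610,6):
        q=Q
    W=near(P,(582,-120),62,-60,60)
    # column profile near y=-120
    q=W[(abs(W[:,1]+121)<4)]; print(np.round(q[np.argsort(q[:,0])][:, [0,2]]).astype(int).tolist()[:60])
E
```

```text
scene dock (array([ 431.1, -209. ]), array([64.2, 81.8]), 'long dir deg', np.float32(110.5))
scene case (array([433.7,  63.6]), array([145. ,  80.6]), 'long dir deg', np.float32(73.0))
scene jarhead (array([573.9, 124.8]), array([91.4, 31.9]), 'long dir deg', np.float32(83.6))
scene lip+upright (array([ 579.8, -128.7]), array([30.6, 92. ]), 'long dir deg', np.float32(93.3)) 221
(array([ 0,  0,  0,  5, 20, 46, 11, 11, 16, 38, 64, 10,  0,  0,  0,  0,  0,
        0]), array([550, 554, 558, 562, 566, 570, 574, 578, 582, 586, 590, 594, 598,
       602, 606, 610, 614, 618, 622]))
scene ledge (array([ 637.6, -119.8]), array([212.7, 119.5]), 'long dir deg', np.float32(0.0))
[[566, 54], [568, 55], [569, 53], [570, 54], [570, 51], [571, 46], [571, 45], [572, 52], [572, 44], [573, 50], [573, 49], [573, 53], [574, 47], [575, 58], [586, 56], [587, 56], [589, 34], [590, 19], [590, 58], [590, 46], [590, 14], [591, 55], [591, 40], [591, 31], [591, 56], [591, 48], [592, 49], [592, 23], [592, 17], [592, 54], [592, 53], [592, 20], [592, 45], [592, 29], [593, 32], [593, 41], [593, 34], [593, 25], [593, 
[... 706 characters left out ...]
.9]), array([227.4, 119.5]), 'long dir deg', np.float32(0.0))
[[520, 3], [521, 0], [524, 1], [524, -1], [527, 1], [527, 1], [531, -3], [531, -3], [534, 2], [534, -3], [537, 2], [537, -1], [540, 4], [540, 4], [544, 2], [544, -2], [547, 4], [547, 0], [551, 0], [551, -4], [554, -1], [554, -1], [558, -4], [558, -3], [561, -3], [561, -3], [563, 8], [564, 4], [567, 6], [567, 6], [568, 0], [568, 27], [569, 24], [569, 57], [569, 53], [569, 18], [572, 54], [572, 54], [578, 32], [578, 31], [581, 33], [581, 29], [581, 30], [584, 30], [585, 27], [585, 26], [586, 43], [587, 38], [588, 56], [588, 55], [589, 52], [591, 56], [591, 56], [591, 55], [595, 55], [595, 56], [600, 7], [601, 5], [601, 6], [604, 9]]
```

Call:
play_rows:
  deltas:
    - [0.35, 0.94, 0, 0, 0, 1, 1]
    - [0.35, 0.94, 0, 0, 0, 1, 1]
    - [0.35, 0.94, 0, 0, 0, 1, 1]
    - [0.35, 0.94, 0, 0, 0, 1, 1]
    - [0.35, 0.94, 0, 0, 0, 1, 1]
    - [0.35, 0.94, 0, 0, 0, 1, 1]
    - [0.35, 0.94, 0, 0, 0, 1, 1]
    - [0.35, 0.94, 0, 0, 0, 1, 1]

```text
time_s: 0.82
eef_pos: [282.0, -194.0, 231.2]
ee_rot: [0.0, 0.833, 0.553, 0.0]
force: [0.9, 0.1, 0.1]
grip_width: 0.996
```

Call:
play_rows:
  deltas:
    - [0.33, 0.91, 0, 0, 0, 0.9, 1]
    - [0.33, 0.91, 0, 0, 0, 0.9, 1]
    - [0.33, 0.91, 0, 0, 0, 1, 1]
    - [0.33, 0.91, 0, 0, 0, 1, 1]
    - [0.33, 0.91, 0, 0, 0, 0, 1]
    - [0.33, 0.91, 0, 0, 0, 0, 1]
    - [0.33, 0.91, 0, 0, 0, 0, 1]
    - [0.33, 0.91, 0, 0, 0, 0, 1]

```text
time_s: 1.48
eef_pos: [387.7, 97.5, 231.3]
ee_rot: [0.0, 0.709, 0.705, 0.0]
force: [0.7, -0.9, 0.8]
grip_width: 0.998
```

Call:
play_rows:
  deltas:
    - [0.33, 0.91, 0, 0, 0, 0, 1]
    - [0.33, 0.91, -0.5, 0, 0, 0, 1]
    - [0, 0, -0.9, 0, 0, 0, 1]
    - [0, 0, 0, 0, 0, 0, 1]
    - [0, 0, 0, 0, 0, 0, 1]

```text
time_s: 1.9
eef_pos: [412.5, 166.3, 175.6]
ee_rot: [-0.001, 0.709, 0.705, -0.002]
force: [-0.3, 0.4, 1.5]
grip_width: 1.002
```

```bash
python3 - <<'E'
from h import *
s=sensors.sense(); print(s['eef_pos'],s['ee_rot'],s['joints'])
t=snap('top','top1'); c=snap('scene','scene1')
a=cv2.imread('pics/top1.png'); b=cv2.imread('pics/scene1.png')
cv2.imwrite('pics/c1.png',np.hstack([cv2.resize(a[185:275,150:240],(400,400)),cv2.resize(b[80:180,240:340],(400,400))]))
E
```

```text
[412.54092955 166.30057938 175.6387538 ] [-0.00110322  0.70880447  0.70540246 -0.00154462] [ 1.18745084e-01  1.95171179e-01  1.80497186e+00 -1.83463056e-04
  1.14524222e+00  1.23632324e-01]
```

View pics/c1.png

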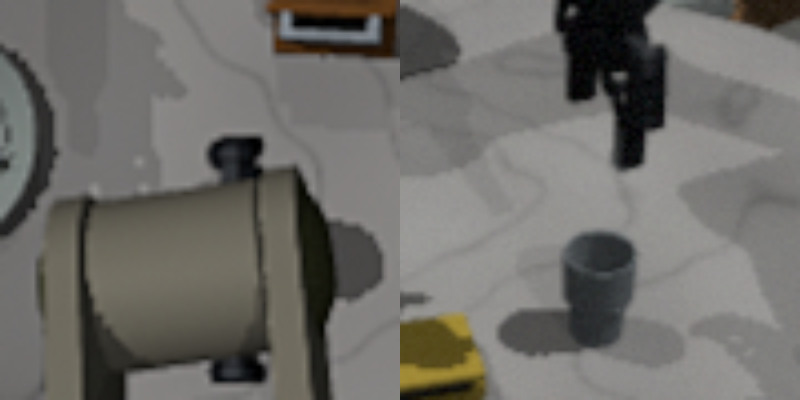

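Crops: the front finger is at (237,158) in the top half, with the cup hidden under the wrist, and in the scene half the fingers are above the cup at (600,285). I'll use the finger to find each camera's y bias.

```bash
python3 - <<'E'
from h import *
for n in('top','scene'):
    c=dict(np.load(f'pics/{n}1.npz')); P=cloud(c); Q=P.reshape(-1,3); Q=Q[np.isfinite(Q[:,2])]
    for z0,z1 in((180,205),(205,235)):
        q=Q[(np.hypot(Q[:,0]-412,Q[:,1]-168)<80)&(Q[:,2]>z0)&(Q[:,2]<z1)]
        for sgn in(1,-1):
            f=q[(q[:,0]-412)*sgn>20]
            if len(f): print(n,z0,sgn,len(f),'x',np.percentile(f[:,0],[2,50,98]).round(1),'y',np.percentile(f[:,1],[2,50,98]).round(1),'z',f[:,2].min().round(1))
E
```

```text
top 205 -1 1 x [355.9 355.9 355.9] y [161.3 161.3 161.3] z 233.6
scene 180 1 26 x [457.4 463.8 469.4] y [152.4 160.  173.2] z 186.8
scene 180 -1 33 x [365.2 370.  374.5] y [152.8 165.  174.4] z 191.6
scene 205 1 56 x [455.2 467.1 472.1] y [152.4 157.3 169.4] z 205.8
scene 205 -1 63 x [363.2 369.4 373.7] y [152.1 160.8 174.8] z 206.3
```

Call:
play_rows:
  deltas:
    - [0, 0.1, -0.7, 0, 0, 0, 1]
    - [0, 0, -0.9, 0, 0, 0, 1]
    - [0, 0, -0.9, 0, 0, 0, 1]
    - [0, 0, -0.6, 0, 0, 0, 1]
    - [0, 0, -0.29, 0, 0, 0, 1]
    - [0, 0, 0, 0, 0, 0, 1]
    - [0, 0, 0, 0, 0, 0, 1]

```text
time_s: 2.58
eef_pos: [414.6, 169.9, 42.0]
ee_rot: [0.001, 0.709, 0.705, 0.001]
force: [0.5, 0.1, 0.8]
grip_width: 0.998
```

Call:
play_rows:
  deltas:
    - [0, 0, 0, 0, 0, 0, -1]
    - [0, 0, 0, 0, 0, 0, -1]
    - [0, 0, 0, 0, 0, 0, -1]
    - [0, 0, 0, 0, 0, 0, -1]
    - [0, 0, 0, 0, 0, 0, -1]
    - [0, 0, 0, 0, 0, 0, -1]
    - [0, 0, 0, 0, 0, 0, -1]
    - [0, 0, 0, 0, 0, 0, -1]
  squeeze: 30

```text
time_s: 3.25
eef_pos: [414.2, 170.6, 42.2]
ee_rot: [0.001, 0.709, 0.705, 0.001]
force: [-3.4, -1.0, 10.3]
grip_width: 0.672
```

Call:
play_rows:
  deltas:
    - [0, 0, 0.4, 0, 0, 0, -1]
    - [0, 0, 0.8, 0, 0, 0, -1]
    - [0, 0, 0.9, 0, 0, 0, -1]
    - [0, 0, 0.9, 0, 0, 0, -1]
    - [0.3, -0.33, 0.8, 0, 0, 0, -1]
    - [0.6, -0.65, 0.2, 0, 0, 0, -1]
    - [0.61, -0.65, 0, 0, 0, 0, -1]
    - [0.61, -0.66, 0, 0, 0, 0, -1]

```text
time_s: 3.92
eef_pos: [499.3, 77.8, 202.5]
ee_rot: [0.001, 0.709, 0.706, 0.001]
force: [-0.3, 0.6, -1.3]
grip_width: 0.67
```

Call:
play_rows:
  deltas:
    - [0.61, -0.66, 0, 0, 0, 0, -1]
    - [0.61, -0.66, 0, 0, 0, 0, -1]
    - [0.61, -0.66, 0, 0, 0, 0, -1]
    - [0.61, -0.66, 0, 0, 0, 0, -1]
    - [0.61, -0.66, 0, 0, 0, 0, -1]
    - [0.61, -0.66, 0, 0, 0, 0, -1]
    - [0.61, -0.66, 0, 0, 0, 0, -1]

```text
time_s: 4.5
eef_pos: [669.8, -107.4, 201.5]
ee_rot: [0.0, 0.709, 0.705, 0.0]
force: [0.6, -0.1, -0.2]
grip_width: 0.663
```

Call:
play_rows:
  deltas:
    - [0.3, -0.3, 0, 0, 0, 0, -1]
    - [0, 0, 0, 0, 0, 0, -1]
    - [0, 0, 0, 0, 0, 0, -1]
    - [0, 0, 0, 0, 0, 0, -1]

```text
time_s: 4.83
eef_pos: [680.6, -117.2, 201.1]
ee_rot: [-0.0, 0.709, 0.705, 0.0]
force: [-0.2, 0.1, -1.4]
grip_width: 0.667
```

```bash
python3 - <<'E'
from h import *
s=sensors.sense(); print(s['eef_pos'],s['ee_rot'],s['force'],s['grip_width'])
t=snap('top','top2'); c=snap('scene','scene2')
a=cv2.imread('pics/top2.png'); b=cv2.imread('pics/scene2.png')
cv2.imwrite('pics/c2.png',np.hstack([cv2.resize(a[120:220,250:350],(400,400)),cv2.resize(b[150:270,170:290],(400,400))]))
E
```

```text
[ 680.62564232 -117.15978979  201.0769187 ] [-3.29004917e-05  7.08782460e-01  7.05427117e-01  7.92262152e-05] [-0.22405434  0.08562356 -1.35084682] 0.6673415418524918
```

View pics/c2.png

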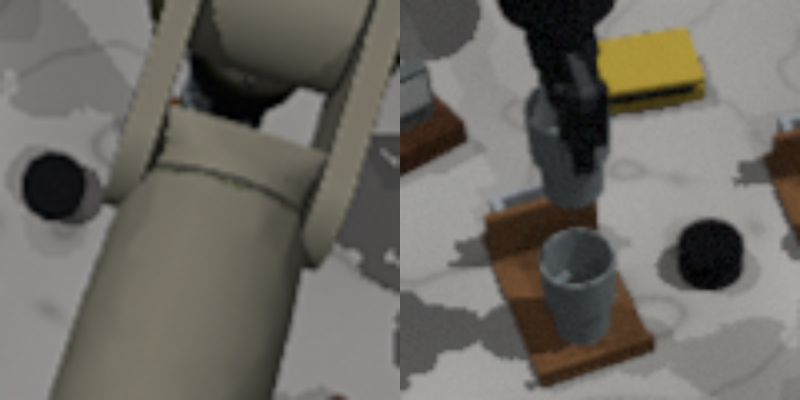

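The held cup hangs upright at scene crop (570,150), above the base tumbler at (578,285). I fit both axes from the same camera.

```bash
cat > axis.py <<'E'
from h import *
from scipy.optimize import least_squares
def fit(Q,r,g):
    # tapered robust fit, outer surface
    f=lambda p: np.hypot(Q[:,0]-p[0],Q[:,1]-p[1])-r
    s=least_squares(f,g,loss='soft_l1',f_scale=1.0); return s.x, np.median(abs(f(s.x))), len(Q)
def sel(P,g,r,z0,z1):
    Q=P.reshape(-1,3); Q=Q[np.isfinite(Q[:,2])]
    return Q[(np.hypot(*(Q[:,:2]-g).T)<r)&(Q[:,2]>z0)&(Q[:,2]<z1)]
E
python3 - <<'E'
from axis import *
P=cloud(dict(np.load('pics/scene2.npz'))); P0=cloud(dict(np.load('pics/scene0.npz')))
g=(681,-120)
Q=sel(P,g,35,150,190); print('zmin held',Q[:,2].min())
for lo,hi in((162,175),(175,190)): print('held foot',fit(sel(P,g,32,lo,hi),22.4,g))
for nm,PP in(('now',P),('0',P0)):
    print(nm,'base foot',fit(sel(PP,g,32,12,38),22.4,g),'base body r28.5',fit(sel(PP,g,36,48,82)[lambda:slice(None)] if 0 else sel(PP,g,36,48,78),28.5,g))
    q=sel(PP,g,36,82,90); A=np.c_[2*q[:,:2],np.ones(len(q))]; print('rim',np.linalg.lstsq(A,(q[:,:2]**2).sum(1),rcond=None)[0][:2],len(q))
print('loose0 foot',fit(sel(P0,(414,168),32,6,32),22.4,(414,168)),'body',fit(sel(P0,(414,168),36,42,72),28.5,(414,168)))
T=cloud(dict(np.load('pics/top0.npz')))
print('top rim')
for g in((682,-116),(414,172)):
    q=sel(T,g,36,72,92); print(fit(q,27.5,g))
E
```

```text
zmin held 158.6572640555878
held foot (array([ 678.17878224, -118.27937716]), np.float64(0.6278282936335664), 64)
held foot (array([ 679.17516183, -118.64340198]), np.float64(0.601349996576575), 74)
now base foot (array([ 680.4703476 , -120.80308434]), np.float64(0.7539507805925574), 107) base body r28.5 (array([ 681.89495355, -121.13141922]), np.float64(1.457317365178021), 315)
rim [ 681.62596917 -120.9613864 ] 101
0 base foot (array([ 680.46526766, -120.77587902]), np.float64(0.6568529117460571), 106) base body r28.5 (array([ 681.8729484 , -120.81982427]), np.float64(1.5284128995012054), 313)
rim [ 681.51436027 -120.9749689 ] 97
loose0 foot (array([412.24159264, 167.92232225]), np.float64(0.9306671649858664), 77) body (array([413.19000968, 167.80955442]), np.float64(1.5416849252872638), 231)
top rim
(array([ 681.86791241, -115.9707034 ]), np.float64(0.61604709667224), 67)
(array([414.78417254, 172.23522901]), np.float64(0.7248866896557011), 55)
```

Call:
play_rows:
  deltas:
    - [0.04, -0.04, -0.5, 0, 0, 0, -1]
    - [0, 0, -0.7, 0, 0, 0, -1]
    - [0, 0, -0.4, 0, 0, 0, -1]
    - [0, 0, 0, 0, 0, 0, -1]
    - [0, 0, -0.15, 0, 0, 0, -1]
    - [0, 0, -0.15, 0, 0, 0, -1]
    - [0, 0, 0, 0, 0, 0, -1]

```text
time_s: 5.52
eef_pos: [682.6, -119.3, 124.7]
ee_rot: [0.0, 0.709, 0.705, 0.0]
force: [-0.2, 0.2, -1.5]
grip_width: 0.67
```

Call:
play_rows:
  deltas:
    - [0, 0, -0.15, 0, 0, 0, -1]
    - [0, 0, -0.15, 0, 0, 0, -1]
    - [0, 0, 0, 0, 0, 0, -1]

```text
time_s: 5.77
eef_pos: [682.2, -119.4, 111.3]
ee_rot: [-0.001, 0.709, 0.705, -0.0]
force: [0.1, 0.5, -1.4]
grip_width: 0.668
```

Call:
play_rows:
  deltas:
    - [0, 0, -0.15, 0, 0, 0, -1]
    - [0, 0, -0.15, 0, 0, 0, -1]
    - [0, 0, -0.1, 0, 0, 0, -1]
    - [0, 0, 0, 0, 0, 0, -1]

```text
time_s: 6.1
eef_pos: [682.1, -119.4, 95.2]
ee_rot: [-0.001, 0.709, 0.705, -0.0]
force: [0.3, 0.4, -0.5]
grip_width: 0.668
```

Call:
play_rows:
  deltas:
    - [0, 0, -0.05, 0, 0, 0, -1]
    - [0, 0, -0.03, 0, 0, 0, -1]
    - [0, 0, 0, 0, 0, 0, -1]

```text
time_s: 6.35
eef_pos: [682.6, -119.5, 93.2]
ee_rot: [-0.0, 0.709, 0.705, -0.0]
force: [-0.6, -0.2, -1.2]
grip_width: 0.666
```

Call:
play_rows:
  deltas:
    - [0, 0, -0.04, 0, 0, 0, -1]
    - [0, 0, -0.03, 0, 0, 0, -1]
    - [0, 0, 0, 0, 0, 0, -1]
    - [0, 0, 0, 0, 0, 0, -1]

```text
time_s: 6.68
eef_pos: [683.0, -119.6, 91.5]
ee_rot: [0.001, 0.709, 0.705, 0.0]
force: [-1.2, 0.6, 4.9]
grip_width: 0.674
```

Call:
play_rows:
  deltas:
    - [0, 0, 0, 0, 0, 0, 0.6]
    - [0, 0, 0, 0, 0, 0, 1]
    - [0, 0, 0, 0, 0, 0, 1]
    - [0, 0, 0, 0, 0, 0, 1]
    - [0, 0, 0.2, 0, 0, 0, 1]
    - [0, 0, 0.5, 0, 0, 0, 1]
    - [0, 0, 0.9, 0, 0, 0, 1]
    - [0, 0, 0.9, 0, 0, 0, 1]

```text
time_s: 7.35
eef_pos: [682.1, -119.3, 191.5]
ee_rot: [-0.001, 0.709, 0.705, -0.0]
force: [0.4, -0.3, 1.3]
grip_width: 0.999
```

Call:
play_rows:
  deltas:
    - [0, 0, 0.8, 0, 0, 0, 1]
    - [-0.7, -0.2, 0, 0, 0, 1, 1]
    - [-0.9, -0.3, 0, 0, 0, 1, 1]
    - [-0.9, -0.3, 0, 0, 0, 1, 1]
    - [-0.9, -0.3, 0, 0, 0, 0.3, 1]
    - [-0.9, -0.3, 0, 0, 0, 0, 1]
    - [-0.9, -0.4, 0, 0, 0, 0, 1]
    - [-0.6, -0.3, 0, 0, 0, 0, 1]

```text
time_s: 8.02
eef_pos: [448.1, -203.9, 223.3]
ee_rot: [0.0, 0.577, 0.817, -0.0]
force: [0.3, 0.5, -0.1]
grip_width: 1.006
```

```bash
python3 - <<'E'
from axis import *
s=sensors.sense(); print(s['eef_pos'],s['ee_rot'],s['force'],s['grip_width'])
t=snap('top','top3'); c=snap('scene','scene3')
P=cloud(c); T=cloud(t); g=(682,-118)
for n,p in(('scene',P),('top',T)):
    q=sel(p,g,40,60,150); print(n,len(q),'zmax',np.percentile(q[:,2],[50,98,100]).round(1)); q=sel(p,g,40,118,140)
    if len(q)>9: print(fit(q,28,g))
a=cv2.imread('pics/top3.png'); b=cv2.imread('pics/scene3.png')
cv2.imwrite('pics/c3.png',np.hstack([cv2.resize(a[120:260,250:390],(400,400)),cv2.resize(b[150:270,130:250],(400,400))]))
E
```

```text
[ 448.09496514 -203.88696446  223.30398407] [ 2.38446901e-04  5.77325591e-01  8.16513972e-01 -1.95504455e-04] [ 0.34607367  0.53076123 -0.06792907] 1.0060060384472493
scene 740 zmax [103.1 130.4 133.2]
(array([ 681.79416675, -120.81214263]), np.float64(0.9074859423588872), 194)
top 259 zmax [ 95.6 131.5 133.3]
(array([ 682.10532574, -115.98769392]), np.float64(0.8935963477659374), 72)
```

View pics/c3.png

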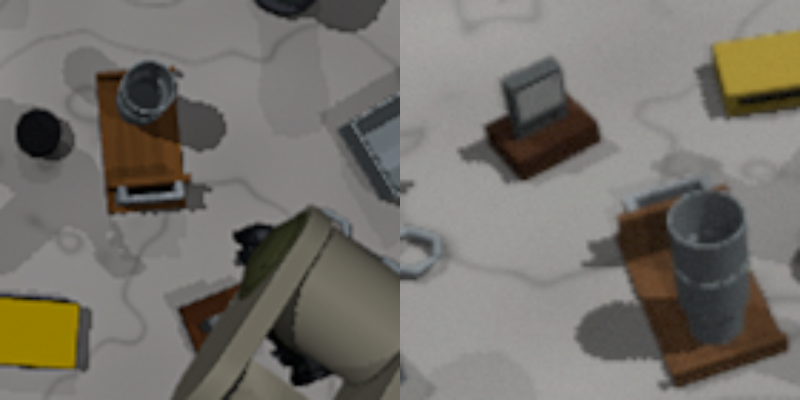

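The cups are nested: the rim is at about 130 in both cameras (129 expected), and the axis matches the base's. Next is the holder.

Call:
play_rows:
  deltas:
    - [-0.41, -0.08, 0, 0, 0, 0.1, 1]
    - [0, 0, -0.8, 0, 0, 0, 1]
    - [0, 0, -0.9, 0, 0, 0, 1]
    - [0, 0, -0.9, 0, 0, 0, 1]
    - [0, 0, -0.9, 0, 0, 0, 1]
    - [0, 0, -0.7, 0, 0, 0, 1]
    - [0, 0, -0.3, 0, 0, 0, 1]
    - [0, 0, 0, 0, 0, 0, 1]

```text
time_s: 8.78
eef_pos: [433.7, -205.7, 40.3]
ee_rot: [-0.002, 0.573, 0.82, 0.0]
force: [-0.5, 0.3, 0.5]
grip_width: 1.0
```

Call:
play_rows:
  deltas:
    - [0, 0, 0, 0, 0, 0, 1]
    - [0, 0, 0, 0, 0, 0, 1]

```text
time_s: 8.95
eef_pos: [435.2, -207.1, 43.9]
ee_rot: [0.001, 0.573, 0.82, -0.0]
force: [-0.1, 0.4, 0.6]
grip_width: 1.005
```

```bash
python3 - <<'E'
from axis import *
s=sensors.sense(); print(s['eef_pos'],s['ee_rot'],s['force'],s['grip_width'])
c=snap('scene','scene4'); b=cv2.imread('pics/scene4.png')
cv2.imwrite('pics/c4.png',cv2.resize(b[130:220,110:230],(800,600),interpolation=cv2.INTER_CUBIC))
E
```

```text
[ 435.22846183 -207.13780459   43.85193982] [ 1.18857482e-03  5.72752149e-01  8.19727735e-01 -5.84399762e-05] [-0.06917565  0.43102505  0.60409424] 1.005129540838957
```

View pics/c4.png

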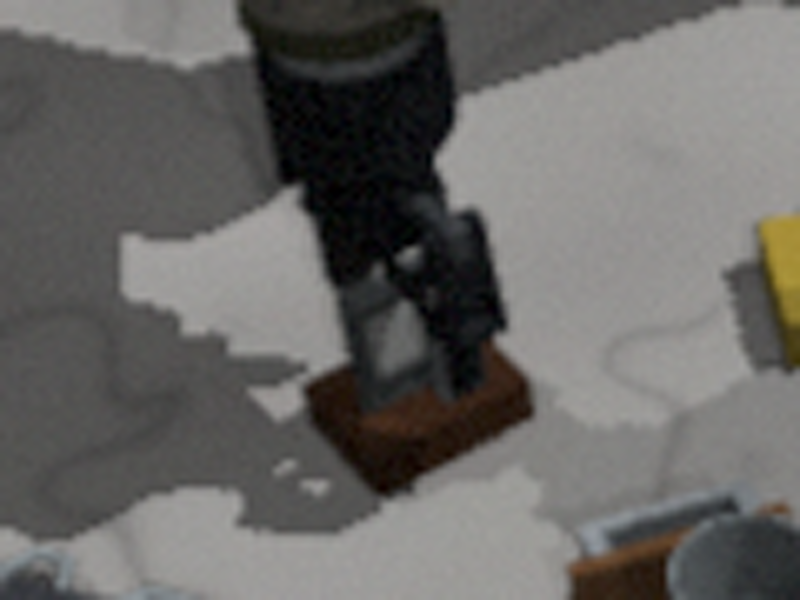

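The holder at (390,330) stands between the fingers, front finger at (465,300). I correct x by -3.6 and grip.

Call:
play_rows:
  deltas:
    - [-0.09, 0, 0, 0, 0, 0, 1]
    - [0, 0, 0, 0, 0, 0, 1]
    - [0, 0, 0, 0, 0, 0, 0]
    - [0, 0, 0, 0, 0, 0, -0.4]
    - [0, 0, 0, 0, 0, 0, -1]
    - [0, 0, 0, 0, 0, 0, -1]
    - [0, 0, 0, 0, 0, 0, -1]
    - [0, 0, 0, 0, 0, 0, -1]
  squeeze: 40

```text
time_s: 9.67
eef_pos: [430.7, -206.7, 42.6]
ee_rot: [0.0, 0.573, 0.82, 0.0]
force: [-0.5, 0.5, -0.7]
grip_width: 0.206
```

Call:
play_rows:
  deltas:
    - [0, 0, 0, 0, 0, 0, -1]
    - [0, 0, 0, 0, 0, 0, -1]
    - [0, 0, 0, 0, 0, 0, -1]
    - [0, 0, 0, 0, 0, 0, -1]

```text
time_s: 10.0
eef_pos: [430.7, -206.7, 42.6]
ee_rot: [0.0, 0.573, 0.82, 0.0]
force: [-0.4, 0.2, 1.6]
grip_width: 0.211
```

Call:
play_rows:
  deltas:
    - [0, 0, 0.3, 0, 0, 0, -1]
    - [0, 0, 0.6, 0, 0, 0, -1]
    - [0, 0, 0.9, 0, 0, 0, -1]
    - [0, 0, 0.8, 0, 0, 0, -1]
    - [0.2, 0.1, 0.4, 0, 0, 0, -1]
    - [0.7, 0.38, 0, 0, 0, -0.9, -1]
    - [0.8, 0.43, 0, 0, 0, -0.9, -1]
    - [0.8, 0.43, 0, 0, 0, -0.9, -1]

```text
time_s: 10.67
eef_pos: [531.7, -152.5, 162.9]
ee_rot: [0.0, 0.685, 0.729, 0.0]
force: [-0.1, -1.0, -0.5]
grip_width: 0.21
```

Call:
play_rows:
  deltas:
    - [0.8, 0.43, 0, 0, 0, -0.13, -1]
    - [0.4, 0.2, 0, 0, 0, 0, -1]
    - [0, 0, 0, 0, 0, 0, -1]
    - [0, 0, -0.3, 0, 0, 0, -1]
    - [0, 0, 0, 0, 0, 0, -1]
    - [0, 0, 0, 0, 0, 0, -1]

```text
time_s: 11.17
eef_pos: [577.9, -128.1, 150.1]
ee_rot: [-0.001, 0.688, 0.726, -0.0]
force: [-0.2, -0.6, 0.5]
grip_width: 0.205
```

```bash
python3 - <<'E'
from axis import *
s=sensors.sense(); print(s['eef_pos'],s['ee_rot'],s['force'],s['grip_width'])
n=s['ee_rot'];print('jaw',2*np.degrees(np.arctan2(n[2],n[1]))-90)
t=snap('top','top5'); c=snap('scene','scene5')
zt=s['eef_pos'][2]; print('origin z',zt-34.6)
ref=np.array([581,-127.]); a=np.radians(3.1); ex=np.array([np.cos(a),np.sin(a)]); ey=np.array([-ex[1],ex[0]])
for nme,cc in(('scene',c),('top',t)):
    Q=cloud(cc).reshape(-1,3); Q=Q[np.isfinite(Q[:,2])]; L=np.c_[(Q[:,:2]-ref)@ex,(Q[:,:2]-ref)@ey,Q[:,2]]
    q=L[(abs(L[:,0])<20)&(abs(L[:,1])<60)&(L[:,2]>zt-34.6-4)&(L[:,2]<zt-5)]
    for z0 in range(int(zt-36),int(zt-4),8):
        w=q[(q[:,2]>=z0)&(q[:,2]<z0+8)]
        if len(w)>3: print(nme,z0,len(w),'x',np.percentile(w[:,0],[3,50,97]).round(1),'y',np.percentile(w[:,1],[2,98]).round(1))
    u=L[(abs(L[:,0])<20)&(abs(L[:,1])<60)&(L[:,2]>50)&(L[:,2]<60)]
    if len(u): print(nme,'lip/upright',len(u),'x',np.percentile(u[:,0],[1,99]).round(1),'y',np.percentile(u[:,1],[1,99]).round(1))
b=cv2.imread('pics/scene5.png'); cv2.imwrite('pics/c5.png',cv2.resize(b[150:240,170:290],(800,600),interpolation=cv2.INTER_CUBIC))
E
```

```text
[ 577.87465165 -128.0525163   150.06904218] [-8.82036986e-04  6.87755180e-01  7.25942075e-01 -3.71099029e-04] [-0.15751201 -0.57046302  0.48908143] 0.2050073989673083
jaw 3.0946032235121947
origin z 115.46904218225515
scene 114 22 x [-2.5 -1.3  0.6] y [-24.6  19. ]
scene 122 40 x [-1.8  0.3  2.6] y [-26.6  20. ]
scene 130 45 x [-2.2  0.5  2.5] y [-27.9  20.1]
scene 138 26 x [-1.3  0.8  2.9] y [-27.9  21.1]
scene lip/upright 158 x [-14.3  13.1] y [-46.  42.]
top lip/upright 9 x [-12.2   9.7] y [-5.2 44. ]
```

View pics/c5.png

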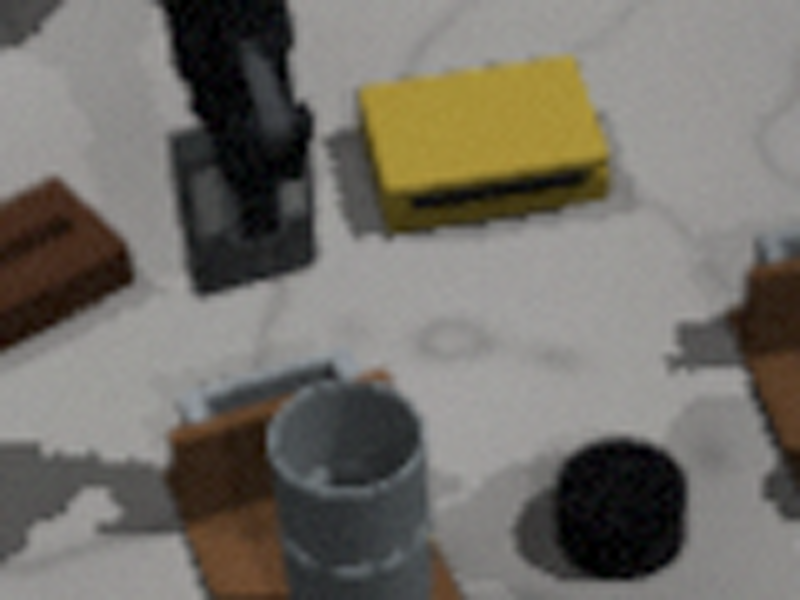

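The holder hangs straight at crop (240,210), above and in front of the channel frame at (265,385). I profile the channel finely in the averaged top-view cloud.

```bash
python3 - <<'E'
from axis import *
ref=np.array([581,-127.]); a=np.radians(3.1); ex=np.array([np.cos(a),np.sin(a)]); ey=np.array([-ex[1],ex[0]])
for f in('top0','top3','scene0'):
    d=dict(np.load(f'pics/{f}.npz')); Q=cloud(d).reshape(-1,3); col=d['pixels'].reshape(-1,3); k=np.isfinite(Q[:,2]); Q=Q[k]; col=col[k]
    L=np.c_[(Q[:,:2]-ref)@ex,(Q[:,:2]-ref)@ey,Q[:,2]]
    m=(abs(L[:,0])<22)&(abs(L[:,1]-2)<20); w=L[m]
    lip=w[(w[:,2]>49)&(w[:,2]<61)]; h=np.histogram(lip[:,0],np.arange(-18,20,1)); print(f,'top pts x hist',dict(zip(h[1].astype(int).tolist(),h[0].tolist())))
    fl=w[(w[:,2]>22)&(w[:,2]<40)&(w[:,0]>-6)&(w[:,0]<7)]; print(' floor x',np.percentile(fl[:,0],[1,50,99]).round(1) if len(fl) else '')
    m=(L[:,0]>-6)&(L[:,0]<5)&(abs(L[:,1])<60); w=L[m]; lo=w[(w[:,2]<46)&(w[:,2]>20)&(abs(w[:,1])<38)]; hi=w[(w[:,2]>50)&(w[:,2]<60)]
    print(' low y',np.percentile(lo[:,1],[1,99]).round(1),'hi y',np.sort(hi[:,1]).round(0).astype(int).tolist())
E
```

```text
top0 top pts x hist {-18: 0, -17: 0, -16: 0, -15: 0, -14: 0, -13: 1, -12: 5, -11: 3, -10: 4, -9: 4, -8: 2, -7: 5, -6: 0, -5: 0, -4: 0, -3: 0, -2: 0, -1: 0, 0: 0, 1: 0, 2: 0, 3: 0, 4: 0, 5: 2, 6: 3, 7: 5, 8: 5, 9: 4, 10: 5, 11: 3, 12: 5, 13: 3, 14: 0, 15: 0, 16: 0, 17: 0, 18: 0}
 floor x [-3.6  1.5  6.5]
 low y [-25.4  26.4] hi y [-32, -32, -32, -32, -30, -29, -29, -26, -26, -26, 32, 32, 32, 35, 35, 35, 35, 38, 39, 39]
top3 top pts x hist {-18: 0, -17: 0, -16: 0, -15: 0, -14: 0, -13: 3, -12: 4, -11: 2, -10: 5, -9: 4, -8: 3, -7: 3, -6: 1, -5: 0, -4: 0, -3: 0, -2: 0, -1: 0, 0: 0, 1: 0, 2: 0, 3: 0, 4: 0, 5: 2, 6: 4, 7: 4, 8: 4, 9: 4, 10: 4, 11: 5, 12: 4, 13: 4, 14: 0, 15: 0, 16: 0, 17: 0, 18: 0}
 floor x [-3.2  1.8  6.3]
 low y [-25.   26.3] hi y [-33, -33, -32, -30, -29, -29, -29, -26, -26, -25, -3, 32, 32, 32, 35, 35, 35, 38, 38, 38]
scene0 top pts x hist {-18: 0, -17: 1, -16: 3, -15: 1, -14: 1, -13: 5, -12: 2, -11: 5, -10: 8, -9: 10, -8: 6, -7: 1, -6: 3, -5: 0, -4: 0, -3: 0, -2: 0, -1: 0, 0: 1, 1: 0, 2: 0, 3: 1, 4: 2, 5: 5, 6: 5, 7: 1, 8: 6, 9: 2, 10: 10, 11: 13, 12: 4, 13: 4, 14: 1, 15: 0, 16: 0, 17: 0, 18: 0}
 floor x Traceback (most recent call last):
  File "<stdin>", line 10, in <module>
    return _quantile_unchecked(
        a, q, axis, out, overwrite_input, method, keepdims, weights)
    return _ureduce(a,
                    func=_quantile_ureduce_func,
    ...<5 lines>...
                    overwrite_input=overwrite_input,
                    method=method)
    r = func(a, **kwargs)
    result = _quantile(arr,
                       quantiles=q,
    ...<2 lines>...
                       out=out,
                       weights=wgt)
    slices_having_nans = np.isnan(arr[-1, ...])
                                  ~~~^^^^^^^^^
IndexError: index -1 is out of bounds for axis 0 with size 0
```

Call:
play_rows:
  deltas:
    - [0.07, 0.04, -0.3, 0, 0, 0, -1]
    - [0, 0, -0.5, 0, 0, 0, -1]
    - [0, 0, -0.4, 0, 0, 0, -1]
    - [0, 0, -0.17, 0, 0, 0, -1]
    - [0, 0, 0, 0, 0, 0, -1]
    - [0, 0, 0, 0, 0, 0, -1]
    - [0, 0, 0, 0, 0, 0, -1]

```text
time_s: 11.85
eef_pos: [581.9, -126.6, 96.8]
ee_rot: [0.001, 0.688, 0.726, 0.0]
force: [-0.5, 0.1, -0.7]
grip_width: 0.203
```

```bash
python3 - <<'E'
from axis import *
s=sensors.sense(); print(s['eef_pos'],s['force'])
n=s['ee_rot'];print('jaw',2*np.degrees(np.arctan2(n[2],n[1]))-90)
c=snap('scene','scene6'); zt=s['eef_pos'][2]
ref=np.array([581,-127.]); a=np.radians(3.1); ex=np.array([np.cos(a),np.sin(a)]); ey=np.array([-ex[1],ex[0]])
Q=cloud(c).reshape(-1,3); Q=Q[np.isfinite(Q[:,2])]; L=np.c_[(Q[:,:2]-ref)@ex,(Q[:,:2]-ref)@ey,Q[:,2]]
for z0 in range(int(zt-36),int(zt-4),8):
    w=L[(abs(L[:,0])<20)&(abs(L[:,1])<60)&(L[:,2]>=z0)&(L[:,2]<z0+8)]
    if len(w)>3: print(z0,len(w),'x',np.percentile(w[:,0],[3,50,97]).round(1),'y',np.percentile(w[:,1],[2,98]).round(1))
b=cv2.imread('pics/scene6.png'); cv2.imwrite('pics/c6.png',cv2.resize(b[165:240,180:280],(800,600),interpolation=cv2.INTER_CUBIC))
E
```

```text
[ 581.94739767 -126.55273078   96.80508107] [-0.49827577  0.08725598 -0.68050644]
jaw 3.1123096242676382
60 20 x [1.2 2.5 4.6] y [-23.7  18.9]
68 37 x [1.9 3.9 6.8] y [-25.   22.6]
76 42 x [1.8 4.6 5.9] y [-26.2  21.5]
84 21 x [-1.1  4.8  6.2] y [-26.3  21.3]
```

View pics/c6.png

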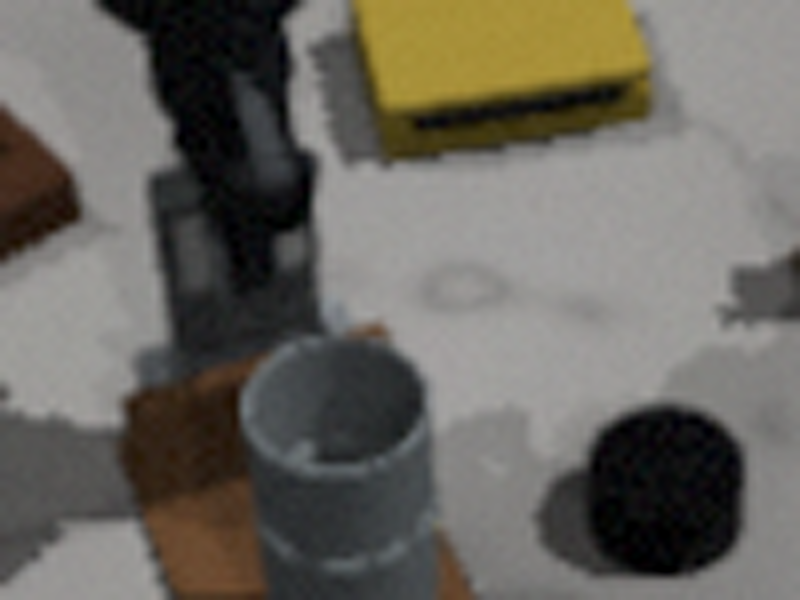

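The tongue (178–320) sits centred between the frame ends at (155,365) and (338,318). I trim x by -1.2 and insert.

Call:
play_rows:
  deltas:
    - [-0.03, 0.01, 0, 0, 0, 0, -1]
    - [0, 0, -0.1, 0, 0, 0, -1]
    - [0, 0, -0.1, 0, 0, 0, -1]
    - [0, 0, -0.1, 0, 0, 0, -1]
    - [0, 0, 0, 0, 0, 0, -1]
    - [0, 0, 0, 0, 0, 0, -1]

```text
time_s: 12.4
eef_pos: [580.1, -125.8, 83.4]
ee_rot: [-0.0, 0.688, 0.726, -0.0]
force: [0.1, 0.3, 0.4]
grip_width: 0.208
```

Call:
play_rows:
  deltas:
    - [0, 0, -0.1, 0, 0, 0, -1]
    - [0, 0, -0.1, 0, 0, 0, -1]
    - [0, 0, -0.1, 0, 0, 0, -1]
    - [0, 0, 0, 0, 0, 0, -1]
    - [0, 0, 0, 0, 0, 0, -1]

```text
time_s: 12.82
eef_pos: [580.1, -125.9, 71.4]
ee_rot: [-0.0, 0.688, 0.726, -0.0]
force: [0.1, 0.4, -0.7]
grip_width: 0.206
```

Call:
play_rows:
  deltas:
    - [0, 0, -0.1, 0, 0, 0, -1]
    - [0, 0, -0.05, 0, 0, 0, -1]
    - [0, 0, 0, 0, 0, 0, -1]
    - [0, 0, 0, 0, 0, 0, -1]
  squeeze: 60

```text
time_s: 13.15
eef_pos: [580.2, -125.9, 65.8]
ee_rot: [-0.0, 0.688, 0.726, -0.0]
force: [-0.3, 0.8, 0.2]
grip_width: 0.197
```

Call:
play_rows:
  deltas:
    - [0, 0, -0.05, 0, 0, 0, -1]
    - [0, 0, -0.05, 0, 0, 0, -1]
    - [0, 0, 0, 0, 0, 0, -1]
    - [0, 0, 0, 0, 0, 0, -1]

```text
time_s: 13.48
eef_pos: [580.3, -126.0, 61.9]
ee_rot: [0.0, 0.688, 0.726, 0.0]
force: [-0.6, 0.6, 3.9]
grip_width: 0.206
```

Spring contact is as predicted: 3.9 N at about 3.7 mm. I continue towards a TCP z of 57.6.

Call:
play_rows:
  deltas:
    - [0, 0, -0.05, 0, 0, 0, -1]
    - [0, 0, -0.04, 0, 0, 0, -1]
    - [0, 0, 0, 0, 0, 0, -1]
    - [0, 0, 0, 0, 0, 0, -1]

```text
time_s: 13.82
eef_pos: [580.4, -126.0, 58.3]
ee_rot: [0.0, 0.688, 0.726, 0.0]
force: [-0.2, 0.6, 5.1]
grip_width: 0.202
```

Call:
play_rows:
  deltas:
    - [0, 0, -0.025, 0, 0, 0, -1]
    - [0, 0, 0, 0, 0, 0, -1]
    - [0, 0, 0, 0, 0, 0, -1]

```text
time_s: 14.07
eef_pos: [580.4, -126.0, 57.7]
ee_rot: [0.0, 0.688, 0.726, 0.0]
force: [-1.8, 0.6, 7.5]
grip_width: 0.202
```

Call:
play_rows:
  deltas:
    - [0, 0, -0.025, 0, 0, 0, -1]
    - [0, 0, 0, 0, 0, 0, -1]
    - [0, 0, 0, 0, 0, 0, -1]

```text
time_s: 14.32
eef_pos: [580.4, -126.0, 57.7]
ee_rot: [0.0, 0.688, 0.726, 0.0]
force: [-5.8, 1.4, 15.7]
grip_width: 0.202
```

Call:
play_rows:
  deltas:
    - [0, 0, -0.02, 0, 0, 0, -1]
    - [0, 0, 0, 0, 0, 0, -1]
    - [0, 0, 0, 0, 0, 0, -1]
    - [0, 0, 0, 0, 0, 0, -1]

```text
time_s: 14.65
eef_pos: [580.4, -126.0, 57.6]
ee_rot: [0.001, 0.688, 0.726, 0.0]
force: [-7.8, 2.9, 22.3]
grip_width: 0.204
```

```bash
python3 - <<'E'
from axis import *
s=sensors.sense(); print(s['eef_pos'],s['force'],s['grip_width'])
c=snap('scene','scene7'); P=cloud(c)
q=sel(P,(682,-120),40,60,150); print('cup zmax',np.percentile(q[:,2],98)); print(fit(sel(P,(682,-120),40,118,140),28,(682,-120)))
b=cv2.imread('pics/scene7.png'); cv2.imwrite('pics/c7.png',cv2.resize(b[165:240,180:280],(800,600),interpolation=cv2.INTER_CUBIC))
E
```

```text
[ 580.43871809 -126.0113237    57.61469022] [-7.77425886  2.85057833 22.27863728] 0.20413180196534403
cup zmax 131.20363846498975
(array([ 681.8877943 , -120.78935977]), np.float64(0.8287912290020607), 195)
```

View pics/c7.png

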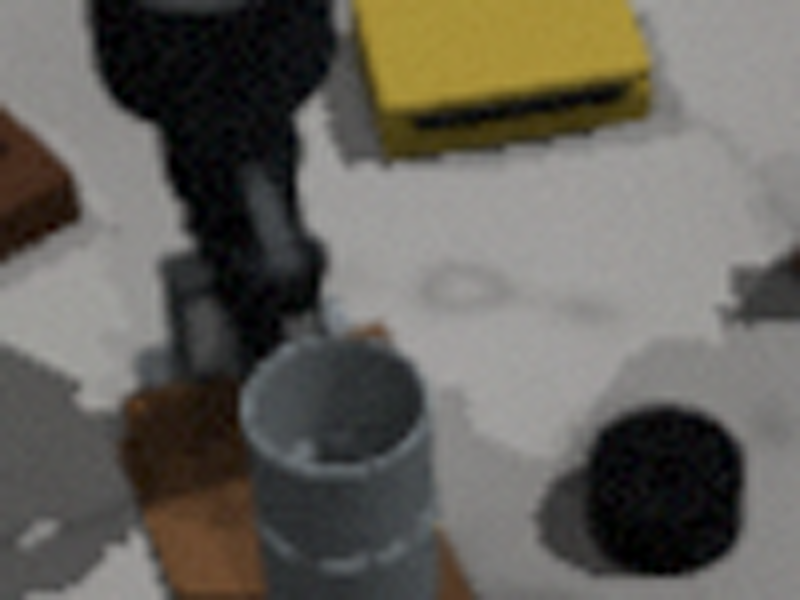

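The head sits down on the lip at (230,370) and the cups are unchanged. The stop is hard, at the predicted height, so I hand in.

```bash
python3 -c "
from h import *
print(sensors.sense()['force']); print(order.finish_job())"
```

```text
[-7.54679212  3.31230577 22.05808955]
the job is handed in; nothing more can be done
None
```

I nested the loose tumbler into the one on the shelf and let it go. I then pushed the label holder into that unit's channel until it was home. The gripper still held it pressed there when I handed the job in, about 15 s into the 56 s allowed.

- **Tumblers:** The stack's rim measured about 130–131 mm above the table, against 129 expected. In each camera the upper tumbler's axis matched the lower one's, and this had not changed at the last look.
- **Label holder:** The spring started pushing at the expected height, with 3.9 N about 4 mm in. The holder then met a hard stop with the TCP at z 57.6–57.7 mm, against 57.6 predicted for home. The grip opening still matched the 18 mm head. The last force reading was about 22 N pressing down and 8 N sideways, under the 40 N limit.
- **Disagreement:** The two cameras differed by about 4–5 mm in y. I worked from offsets within one camera and from the known gripper position. Both fits went in with no force until seating.
- **Not checked:** I did not measure the other objects again. The case, spool and dock looked unmoved in the last picture, and nothing touched them.

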